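# Flashlight from the back of a crowded hook to its charger

## Robot

A 7-joint arm with a two-finger parallel gripper is mounted at the origin on the work surface. World frame = base frame: x ahead of the robot, y to its left, z up, the work surface at z = 0. Lengths are in m, angles in rad, forces in N, time in s.
With the tool pointing down it reaches from about 0.35 to 0.775 m from the base axis. Payload 3.1 kg.
Tool frame: the origin (TCP) lies midway between the tips of the shut fingers; the grasp point (between the pads) lies 19 mm behind it; z points along the fingers, y is the direction in which the jaws open and shut (so a half turn about z gives the same grasp; the last joint's range is limited). The gripper opens to 85 mm and grips with 20 to 120 N. Pads are 22 mm wide; open, the fingers measure 114 mm over their backs; the gripper's body (76 mm by 85 mm) begins 54 mm behind the grasp point. The pads swing forward as they close: fully open they stand 13 mm farther back than shut.
Start: joints at [-1.295, 0.311, 0.014, 1.512, -0.004, 1.319, -0.027], TCP at [0.172, 0.522, 0.231] pointing down, gripper open.
Joint ranges: [-2.7, 2.7], [-0.3, 1.91], [-1.27, 1.3], [0.12, 2.57], [-1.44, 4.58], [0.2, 2.03], [-3.05, 3.05]. Speed limits (rad/s): [2.79, 2.79, 3.14, 3.14, 3.14, 3.14, 3.14].

## Interface

Orientations are given as a unit quaternion [w, x, y, z].
In Python, from bench import robot gives the robot as it stands.
- The arm moves only by the tool arm_command, never from a script. Its argument "steps" is a list of rows, each a list of 2 entries, a list of its own where there are three numbers: the shift along the tool's x, y, z in m, then the turn, a rotation vector about the tool's x, y, z in rad. In form: [[[tx, ty, tz], [wx, wy, wz]], ...]. A call has 1 to 20 rows; each row is the pose to reach, as a shift and turn from the pose commanded when the call began, along the tool's axes at that moment; what a row does not reach only later rows make up. A row lasts 1/10 s, in which the tool goes at most 50 mm and 8.59 degrees, less where a joint would pass 70% of its speed; a pose out of reach is approached as far as the arm can. A call with a gripper value outside its range is refused whole. "fingers" is the finger opening in m, from 0 to 0.0854, set as the call begins (left out, the last holds). The fingers move at their own pace and stop on an object; "force" is the grip in N (left out, the last holds). Time passes only in rows, so rows that repeat a pose let the fingers close. It gives the time, the measured TCP pose, the force and the opening at its end, in the units of the state.
- robot.state(): the state, without advancing time (a new reading comes with each control period).
- robot.grab_frame(name): name is "scene" or "top" or "wrist"; returns the picture (400x640x3 uint8, blue, green, red); there is no depth.
- robot.calibration(name): a dict with "camera_matrix" (3x3 intrinsics, pixels), "R" (3x3) and "t" (3): a world point X has camera coordinates R X + t. Camera axes: x right, y down, z forward; pixel columns grow to the right and rows downward; lengths in m; the calibration is good to about 2 mm. The wrist camera is an equidistant fisheye: a pixel r from the principal point sees the ray r / f radians off the axis. A picture is of the moment at which its call begins: read the wrist's pose just before it. calibration takes no time and is no camera call; for the wrist camera it gives the pose at the moment of the call.
- robot.finish_job(): hands the job in, once; it reports no verdict.
The state is a dict: "time_s": time; "joint_positions": joint angles; "dq": joint speeds; "tau": joint torques, N m; "tool_pos": TCP position; "ee_rot": TCP orientation; "ft_force": force on the tool from outside, world axes, zero at the start; "ft_torque": the same for the moment, N m; "finger_gap": opening from 0.0 (shut) to 1.0 (fully open).
Only numpy, scipy, OpenCV 4.12 (cv2) and the standard library are available. Lean on these libraries where they do the work, as an engineer would, in place of code of your own. Each camera call takes 0.05 s, during which the arm holds its last target. There are 200 camera calls.

## Task

The flashlight hangs at the back of a hook stand, blocked in by the ice scraper in front of it. Hang the ice scraper on the empty hook stand, then take the flashlight off its hook and stand it lens down in its charger, lowered fully home rather than dropped. Leave the other things on the bench where they are.

Things in the scene. Friction and masses are not known exactly. Their poses are not given: they have to be found in the camera images.
- crowded_stand: The hook stand holding both items at the start, fixed to the bench; same shape as the spare one, with which it trades places. Oak base 110 x 200 x 18 mm (x -55..55, y -155..45), one bent steel rod. Origin: bench level at the post's foot, z up. The post (10 mm thick) bends at the top into a level arm (8 mm thick), centre line 315 mm above the bench, along the stand's -y from y -12 to -138 mm.
- crowded_tip (a point): Centre of the 11 mm ball at the arm's upturned end, stand frame (0, -151, 328) mm. Things come off only over it: lift the loop 15 to 34 mm, slide along the stand's -y. Flashlight 48 to 56 mm from the post (back), scraper 108 to 116 mm (front); 25 mm or more free beside each handle along the arm. Stand yaw within 0.2 rad of the world's.
- spare_stand: The empty hook stand, fixed; same shape, frame and sizes as the crowded one. The scraper is to hang by its loop on the level arm (stand frame x 0, y -138..-12, z 315 mm).
- spare_tip (a point): Centre of the ball at the spare arm's upturned end, stand frame (0, -151, 328) mm. A loop goes over it from the stand's -y side and is then lowered onto the arm.
- flashlight: Silver aluminium flashlight, hangs head down by a wire loop on its tail. Origin: centre of the lens face (the bottom as it hangs); z runs up the axis to the tail. Head 40 mm across (z 0-36 mm), tapering to a round body 28 mm across (z 52-150), tail cap 30 mm across (150-168), then the loop. About 0.22 kg (varies).
- flashlight_loop (a point): Point on the flashlight's axis at z = 208 mm where the centre of a hook arm lies when it hangs. The loop is steel wire 6 mm thick in the flashlight's x-z plane, inside 32 mm wide; wire centre line tops out 7 mm above this point, and 36 mm are clear between an arm lying at this point and the tail cap below it.
- scraper: Ice scraper with round wooden handle, hangs blade down by a wire loop at the handle's end. Origin: middle of the blade's lower edge; z up the handle. Blade 70 mm wide along x, 5 mm thick along y (z 0-48), wooden block 52 x 16 mm (z 45-67), round handle 26 mm across (z 78-156, tapering to 22 mm at 166), then the loop. About 0.14 kg (varies).
- scraper_loop (a point): Point on the scraper's axis at z = 208 mm where the centre of a hook arm lies when it hangs; same wire loop as the flashlight's, in the scraper's x-z plane (an arm through it runs along the scraper's y).
- charger: Black charging base, fixed to the bench: 86 mm square foot 10 mm high with a round cup 66 mm across and 69 mm high in the middle and a 58 mm high rib on its +x side. Origin: centre of the underside, z up.
- charger_well (a point): Centre of the cup's inner floor, 35 mm above the bench. The well is round, 49 mm across at the floor widening to 54 mm at the mouth 69 mm above the bench; the flashlight's 40 mm head goes in 34 mm deep and stands on the floor.
- doorknob: Bystander: glass doorknob on a brass foot, 56 mm across, 64 mm high, standing; origin under its middle.
- bike_light: Bystander: blue plastic bike light, 70 x 36 x 40 mm; origin under its middle.
- padlock: Bystander: brass padlock lying flat, about 38 x 55 x 18 mm; origin at bench level near its middle.
- wax_tin: Bystander: flat tin 76 mm across, 30 mm high; origin under its middle.
- spring_clip: Bystander: steel spring clip holding nothing, about 80 x 34 x 40 mm; origin at bench level.
- shoehorn: Bystander: steel shoehorn lying flat, 190 x 48 mm, 12 mm high; origin at bench level near its middle.
Mind the look-alikes: they are no part of the job. Several things have the shape of the flashlight; the one meant has the colours described above.

How it is judged:
By the outcome, as a careful person would: the job done as asked, in the order asked, and still so for the second after the job is handed in, with the robot touching nothing.
It also fails if it takes over 72 s, if anything falls off the work surface, if the arm or the gripper's body presses on something with over 40 N, if the wrist force passes 120 N, or if a joint passes its speed limit or range.

## Working session

There is one attempt and no reset: what is moved stays moved. The work goes in short steps, Python scripts to look and compute and a tool call to move; the robot and the scene stay as the last step left them, time stands still between calls to the robot, and variables do not carry over. Pictures are saved under pics/ and viewed, about 8 in all and at most 12, crops included, and the job is handed in when it is done.

Besides the shell and the picture viewer there is one more tool, called as a command line: name --argument value ..., lists and objects as JSON in quotes. arm_command: Moves the arm, as the interface text tells. Its arguments: {"type":"object","properties":{"steps":{"type":"array","items":{"type":"array"}},"fingers":{"type":"number"},"force":{"type":"number"}},"required":["steps"]}

```bash
mkdir -p pics; ls; python3 - <<'E'
from bench import robot
import cv2,numpy as np
s=robot.state();print(s)
for n in("scene","top","wrist"):
    c=robot.calibration(n);print(n,{k:np.round(v,4).tolist() for k,v in c.items() if not isinstance(v,str)})
    cv2.imwrite(f"pics/{n}0.png",robot.grab_frame(n))
E
```

```text
pics
{'time_s': 0.0, 'joint_positions': array([-1.29476197,  0.31176656,  0.01399877,  1.51308168, -0.00438215,
        1.31917539, -0.02722198]), 'dq': array([ 1.11724419e-03, -5.48469402e-04,  8.03167315e-04, -8.39162065e-04,
        1.15452425e-04,  5.39187683e-05,  2.25924254e-06]), 'tau': array([-1.78716282e-04, -3.79901075e+01,  1.46031249e-01, -2.30597824e+01,
        1.23145498e-02,  1.35408930e-02,  3.42186866e-06]), 'tool_pos': array([0.17159763, 0.52177414, 0.2301887 ]), 'ee_rot': array([-1.31541709e-04,  1.58173610e-01,  9.87410588e-01, -1.19304563e-03]), 'ft_force': array([ 0.98080398, -0.45559048,  0.06227183]), 'ft_torque': array([-0.00533361, -0.0416166 , -0.01785588]), 'finger_gap': 1.0023914741011752}
scene {'camera_matrix': [[402.2765, 0.0, 322.8235], [0.0, 402.2765, 200.3465], [0.0, 0.0, 1.0]], 'R': [[-0.5837, 0.8118, 0.0165], [0.6288, 0.4648, -0.6234], [-0.5137, -0.3535, -0.7817]], 't': [0.3343, -0.1652, 1.4006]}
top {'camera_matrix': [[503.7352, 0.0, 315.8656], [0.0, 503.7352, 207.5386], [0.0, 0.0, 1.0]], 'R': [[-0.0005, -1.0, -0.0006], [-0.9965, 0.0006, -0.0841], [0.0841, 0.0006, -0.9965]], 't': [-0.0626, 0.5117, 1.3956]}
wrist {'camera_matrix': [[309.7069, 0.0, 320.2289], [0.0, 309.7069, 197.5507], [0.0, 0.0, 1.0]], 'R': [[0.312, 0.9501, -0.0024], [0.9177, -0.3007, 0.2597], [0.246, -0.0833, -0.9657]], 't': [-0.5494, -0.0336, 0.3792]}
```

View pics/scene0.png

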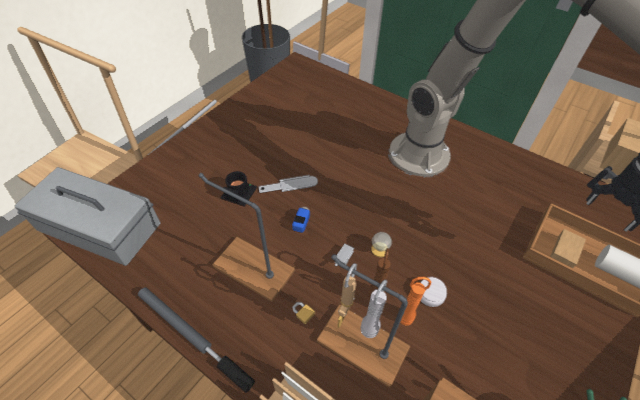

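View pics/top0.png

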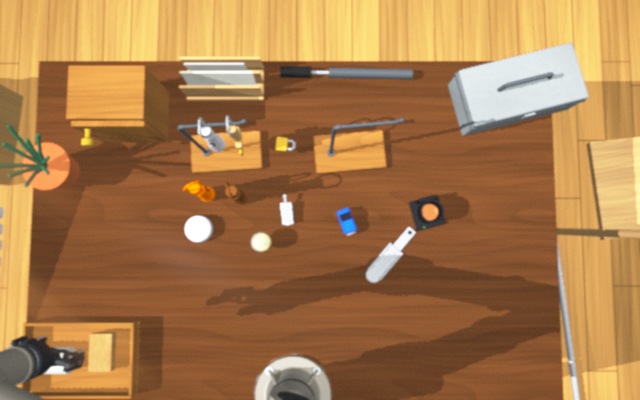

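The scene view shows the crowded stand at about (385,350) with the scraper and flashlight on it, the spare stand at (268,275) and the charger at (237,185). The top view agrees. An orange flashlight look-alike stands beside the crowded stand, nearer the robot. I'll enlarge both views for exact pixels.

```bash
python3 - <<'E'
import cv2
a=cv2.imread("pics/top0.png")[100:290,170:460];cv2.imwrite("pics/topc.png",cv2.resize(a,None,fx=2.7,fy=2.7,interpolation=cv2.INTER_CUBIC))
a=cv2.imread("pics/scene0.png")[160:390,190:450];cv2.imwrite("pics/scenec.png",cv2.resize(a,None,fx=2.6,fy=2.6,interpolation=cv2.INTER_CUBIC))
E
```

```text
(no output)
```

View pics/topc.png

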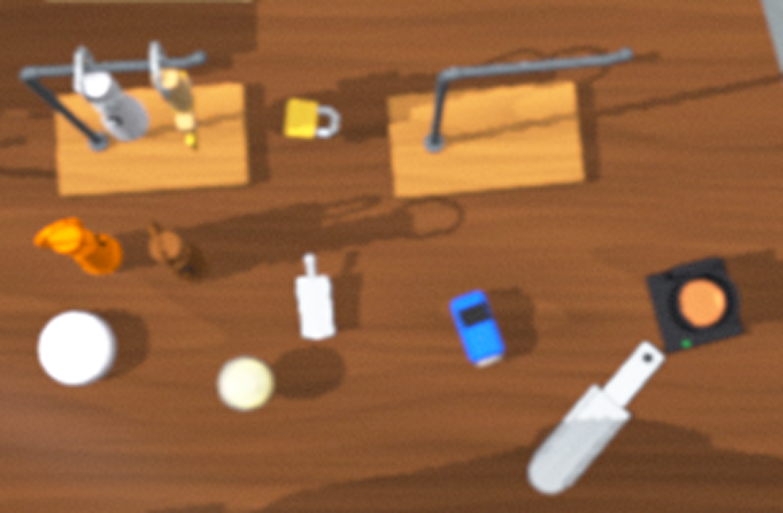

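View pics/scenec.png

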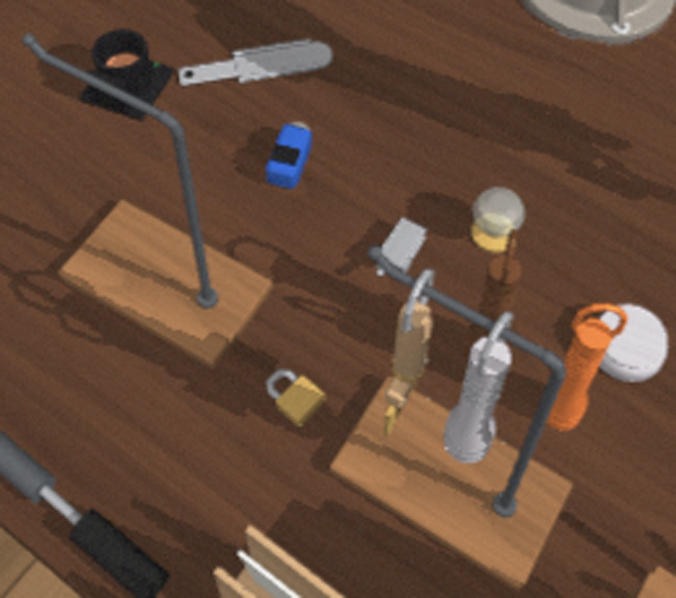

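The top crop gives the stand base corners, post feet, tips and charger corners. The scene crop gives tips at (375,252) and (28,40). The orange and brown look-alikes stand on the robot's side of the crowded stand.

```bash
cat > h.py <<'E'
from bench import robot
import numpy as np,cv2
from scipy.spatial.transform import Rotation as Ro
def ray(n,uv,c=None):
    c=c or robot.calibration(n);K,R,t=c["camera_matrix"],c["R"],c["t"]
    x=(uv[0]-K[0,2])/K[0,0];y=(uv[1]-K[1,2])/K[1,1]
    if n=="wrist":
        r=np.hypot(x,y);d=np.array([x/r*np.sin(r),y/r*np.sin(r),np.cos(r)])
    else: d=np.array([x,y,1.])
    d=R.T@d;return -R.T@t,d/np.linalg.norm(d)
def onz(n,uv,z,c=None):
    o,d=ray(n,uv,c);return o+d*(z-o[2])/d[2]
def tri(rs):
    A=sum(np.eye(3)-np.outer(d,d) for o,d in rs);b=sum((np.eye(3)-np.outer(d,d))@o for o,d in rs)
    return np.linalg.solve(A,b)
T=lambda p:(170+p[0]/2.7,100+p[1]/2.7)
S=lambda p:(190+p[0]/2.6,160+p[1]/2.6)
E
python3 - <<'E'
from h import *
np.set_printoptions(precision=4,suppress=True)
for n in("top","scene"):print(n,ray(n,(320,200))[0])
for nm,cs,ft,be,ti,sb,st,sf in(("crowd",[(56,97),(243,84),(247,184),(60,195)],(98,144),(28,74),(200,58),(560,365),(375,252),(505,508)),("spare",[(388,97),(577,82),(584,180),(395,196)],(434,144),(445,73),(626,54),(178,122),(28,40),(207,300))):
    P=np.array([onz("top",T(p),.018) for p in cs])
    d=(P[1]+P[2]-P[0]-P[3])[:2];d/=np.linalg.norm(d);yaw=np.arctan2(d[0],-d[1])
    cen=P.mean(0)[:2];print(nm,"yaw",yaw,"origin(base)",cen-.055*d,"tip(base)",cen+.096*d)
    print(" foot",onz("top",T(ft),.02)[:2],onz("scene",S(sf),.02)[:2],"bend tri",tri([ray("top",T(be)),ray("scene",S(sb))]),"tip tri",tri([ray("top",T(ti)),ray("scene",S(st))]),"tip z.328",onz("top",T(ti),.328)[:2],onz("scene",S(st),.328)[:2])
C=np.array([onz("top",T(p),.01) for p in[(648,276),(722,258),(745,333),(668,352)]]);print("charger",C.mean(0),C-C.mean(0),"rim tri?",onz("scene",S((120,50)),.069))
print("well top",onz("top",T((702,301)),.035))
for nm,t,s in(("scr loop",(156,44),(425,275)),("fl loop",(82,50),(502,318)),("fl tail",(97,85),(491,352)),("fl lens",(128,122),(468,447)),("scr lowend",(190,140),(390,430)),("orange top",(67,237),(597,330)),("orange foot",(104,260),(567,418)),("orange loopend",(40,238),(622,312)),("brown top",(155,228),(512,236)),("brown foot",(180,262),(495,305))):
    print(nm,tri([ray("top",T(t)),ray("scene",S(s))]))
E
```

```text
top [ 0.3924 -0.0637  1.4337]
scene [1.0185 0.3005 0.9864]
crowd yaw 0.06435780738007782 origin(base) [0.6678 0.2475] tip(base) [0.6775 0.0968]
 foot [0.6666 0.2485] [0.6768 0.2527] bend tri [0.6707 0.2472 0.3047] tip tri [0.6806 0.098  0.322 ] tip z.328 [0.6789 0.0973] [0.6837 0.0996]
spare yaw 0.0821959520261903 origin(base) [ 0.668  -0.1053] tip(base) [ 0.6803 -0.2558]
 foot [ 0.6663 -0.1052] [ 0.6758 -0.1012] bend tri [ 0.6699 -0.1053  0.3101] tip tri [ 0.6843 -0.2571  0.3217] tip z.328 [ 0.682  -0.2553] [ 0.6879 -0.2528]
charger [ 0.4974 -0.3797  0.01  ] [[ 0.0302  0.0496  0.    ]
 [ 0.0492 -0.0286  0.    ]
 [-0.0298 -0.051   0.    ]
 [-0.0497  0.03    0.    ]] rim tri? [ 0.5053 -0.3734  0.069 ]
well top [ 0.4993 -0.3806  0.035 ]
scr loop [0.6857 0.1369 0.3376]
fl loop [0.6815 0.1977 0.3362]
fl tail [0.671  0.1976 0.2639]
fl lens [0.6753 0.2035 0.0897]
scr lowend [0.6752 0.1397 0.0295]
orange top [0.5498 0.2465 0.1613]
orange foot [ 0.5477  0.2532 -0.028 ]
orange loopend [0.5446 0.2598 0.2012]
brown top [0.5501 0.152  0.2248]
brown foot [0.5358 0.1509 0.0776]
```

```bash
cat >> h.py <<'E'
def rot(h,t):
    h,t=np.radians([h,t]);z=np.array([np.cos(t)*np.cos(h),np.cos(t)*np.sin(h),-np.sin(t)])
    x=np.array([np.sin(t)*np.cos(h),np.sin(t)*np.sin(h),np.cos(t)]);return np.c_[x,np.cross(z,x),z]
def q2r(q): return Ro.from_quat(np.r_[q[1:],q[0]])
def go(G,h,t,p0=None,R0=None):
    "step from pose to grasp point G, heading h, down-tilt t (deg)"
    s=robot.state();p0=s["tool_pos"] if p0 is None else p0;R0=q2r(s["ee_rot"]).as_matrix() if R0 is None else R0
    R=rot(h,t);p=np.array(G)+.019*R[:,2]
    print("shift",np.round(R0.T@(p-p0),4).tolist(),"turn",np.round(Ro.from_matrix(R0.T@R).as_rotvec(),4).tolist());return p,R
E
python3 - <<'E'
from h import *
go((.42,.15,.42),25,35)
a=rot(25,35)[:,2];print(np.array((.675,.136,.207))-.15*a)
E
```

```text
shift [-0.3634, -0.2654, -0.1781] turn [-1.1257, 0.4474, 2.1608]
[0.56363942 0.08407171 0.29303647]
```

arm_command --steps '[[[0, 0, -0.05], [0, 0, 0]], [[0, 0, -0.1], [0, 0, 0]], [[0, 0, -0.15], [0, 0, 0.1]], [[-0.363, -0.265, -0.178], [-1.126, 0.447, 2.161]], [[-0.363, -0.265, -0.178], [-1.126, 0.447, 2.161]], [[-0.363, -0.265, -0.178], [-1.126, 0.447, 2.161]], [[-0.363, -0.265, -0.178], [-1.126, 0.447, 2.161]], [[-0.363, -0.265, -0.178], [-1.126, 0.447, 2.161]], [[-0.363, -0.265, -0.178], [-1.126, 0.447, 2.161]], [[-0.363, -0.265, -0.178], [-1.126, 0.447, 2.161]], [[-0.363, -0.265, -0.178], [-1.126, 0.447, 2.161]], [[-0.363, -0.265, -0.178], [-1.126, 0.447, 2.161]], [[-0.363, -0.265, -0.178], [-1.126, 0.447, 2.161]], [[-0.363, -0.265, -0.178], [-1.126, 0.447, 2.161]], [[-0.363, -0.265, -0.178], [-1.126, 0.447, 2.161]], [[-0.363, -0.265, -0.178], [-1.126, 0.447, 2.161]], [[-0.363, -0.265, -0.178], [-1.126, 0.447, 2.161]], [[-0.363, -0.265, -0.178], [-1.126, 0.447, 2.161]], [[-0.363, -0.265, -0.178], [-1.126, 0.447, 2.161]], [[-0.363, -0.265, -0.178], [-1.126, 0.447, 2.161]]]' --fingers 0.045

```text
time_s: 2.15
tool_pos: [0.4618, 0.1538, 0.3865]
ee_rot: [-0.11, 0.818, 0.423, 0.373]
ft_force: [-0.6, -0.4, 0.9]
finger_gap: 0.523
```

```bash
python3 - <<'E'
from h import *
s=robot.state();print(s["time_s"],s["tool_pos"],s["joint_positions"],s["finger_gap"]);print(q2r(s["ee_rot"]).as_matrix().round(3),rot(25,35).round(3))
go((.42,.15,.42),25,35)
go((.563,.084,.293),25,35)
E
```

```text
2.15 [0.46178658 0.15383509 0.38649459] [ 0.23410617 -0.29618145 -0.14277229  2.01139687 -0.76367431  0.97574333
 -0.23319818] 0.5228367402755812
[[ 0.363  0.775  0.517]
 [ 0.611 -0.617  0.496]
 [ 0.704  0.136 -0.697]] [[ 0.52   0.423  0.742]
 [ 0.242 -0.906  0.346]
 [ 0.819  0.    -0.574]]
shift [0.0075, -0.0201, -0.0287] turn [-0.2684, 0.1349, 0.3986]
shift [-0.0703, 0.1142, 0.1011] turn [-0.2684, 0.1349, 0.3986]
```

arm_command --steps '[[[-0.07, 0.05, 0.03], [-0.09, 0.045, 0.133]], [[-0.07, 0.08, 0.07], [-0.18, 0.09, 0.266]], [[-0.07, 0.114, 0.101], [-0.268, 0.135, 0.399]], [[-0.07, 0.114, 0.101], [-0.268, 0.135, 0.399]], [[-0.07, 0.114, 0.101], [-0.268, 0.135, 0.399]], [[-0.07, 0.114, 0.101], [-0.268, 0.135, 0.399]], [[-0.07, 0.114, 0.101], [-0.268, 0.135, 0.399]]]'

```text
time_s: 2.85
tool_pos: [0.5772, 0.0992, 0.2878]
ee_rot: [-0.108, 0.862, 0.198, 0.454]
ft_force: [-0.1, 0.7, 0.1]
finger_gap: 0.528
```

```bash
python3 - <<'E'
from h import *
s=robot.state();c=robot.calibration("wrist");f=robot.grab_frame("wrist");cv2.imwrite("pics/w1.png",f)
np.savez("w1.npz",**{k:c[k] for k in("camera_matrix","R","t")})
print(s["time_s"],s["tool_pos"],s["joint_positions"].round(3));print((q2r(s["ee_rot"]).as_matrix()-rot(25,35)).round(3))
go((.675,.136,.207),25,35)
def px(P):
    X=c["R"]@np.array(P)+c["t"];r=np.arctan2(np.hypot(*X[:2]),X[2]);k=c["camera_matrix"];return (np.array([k[0,2],k[1,2]])+k[0,0]*r*X[:2]/np.hypot(*X[:2])).round(0)
for n,P in dict(tip=(.678,.097,.328),scr_hi=(.675,.136,.263),scr_lo=(.675,.136,.185),fl=(.671,.196,.257),fl2=(.671,.196,.159)).items(): print(n,px(P))
E
```

```text
2.85 [0.57720174 0.09923987 0.28775066] [ 0.141 -0.087 -0.08   2.231 -1.372  0.435  0.081]
[[-0.01   0.016 -0.002]
 [ 0.001  0.008  0.019]
 [ 0.006 -0.006  0.008]]
shift [-0.0083, 0.0104, 0.1506] turn [-0.0174, -0.0108, 0.0051]
tip [395.  90.]
scr_hi [334. 151.]
scr_lo [332. 212.]
fl [268. 140.]
fl2 [280. 211.]
```

View pics/w1.png

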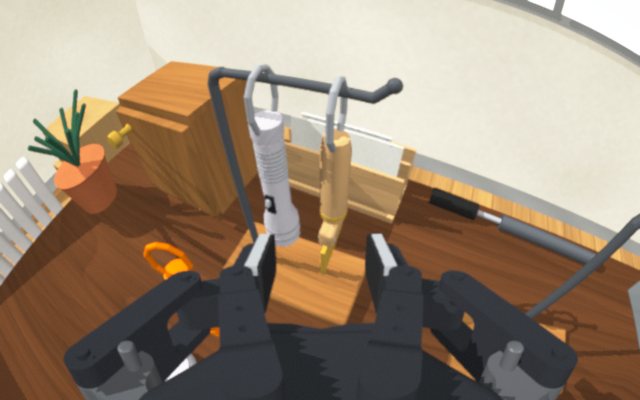

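Predicted and seen pixels agree: scraper handle at (335,180), tip at (395,86), flashlight at (270,180). So the positions are good to a few mm. Advancing with a narrower opening.

arm_command --steps '[[[-0.008, 0.01, 0.01], [-0.017, -0.011, 0.005]], [[-0.008, 0.01, 0.03], [-0.017, -0.011, 0.005]], [[-0.008, 0.01, 0.06], [-0.017, -0.011, 0.005]], [[-0.008, 0.01, 0.09], [-0.017, -0.011, 0.005]], [[-0.008, 0.01, 0.115], [-0.017, -0.011, 0.005]], [[-0.008, 0.01, 0.135], [-0.017, -0.011, 0.005]], [[-0.008, 0.01, 0.151], [-0.017, -0.011, 0.005]], [[-0.008, 0.01, 0.151], [-0.017, -0.011, 0.005]], [[-0.008, 0.01, 0.151], [-0.017, -0.011, 0.005]]]' --fingers 0.038

```text
time_s: 3.8
tool_pos: [0.6951, 0.1356, 0.2181]
ee_rot: [-0.105, 0.875, 0.199, 0.429]
ft_force: [-1.2, -0.0, -0.5]
finger_gap: 0.446
```

```bash
python3 - <<'E'
from h import *
s=robot.state();f=robot.grab_frame("wrist");cv2.imwrite("pics/w2.png",f)
print(s["time_s"],s["tool_pos"],s["joint_positions"].round(3),s["ft_force"].round(1),s["finger_gap"])
go((.675,.136,.207),25,35)
E
```

```text
3.8 [0.69514724 0.13560148 0.2181441 ] [ 0.357  0.284 -0.48   2.004 -1.438  0.199  0.174] [-1.2 -0.  -0.5] 0.44559036274471353
shift [-0.0188, -0.0082, 0.0118] turn [-0.0221, 0.0464, -0.0001]
```

View pics/w2.png

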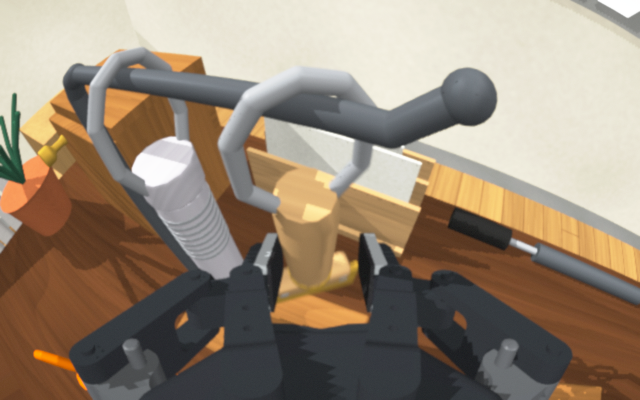

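The handle (300,230) sits between the fingers, but joints 5 and 6 are at their limits and the tool is about 2 cm higher than commanded. That's still on the handle, so I'll grip here.

arm_command --steps '[[[0, 0, 0], [0, 0, 0]], [[0, 0, 0], [0, 0, 0]], [[0, 0, 0], [0, 0, 0]], [[0, 0, 0], [0, 0, 0]], [[0, 0, 0], [0, 0, 0]], [[0, 0, 0], [0, 0, 0]]]' --fingers 0.0 --force 60

```text
time_s: 4.45
tool_pos: [0.6953, 0.1364, 0.218]
ee_rot: [-0.106, 0.875, 0.199, 0.428]
ft_force: [-3.9, -0.4, 3.6]
finger_gap: 0.285
```

```bash
python3 - <<'E'
from h import *
s=robot.state()
print(s["time_s"],s["tool_pos"],s["joint_positions"].round(3),s["ft_force"].round(1),s["finger_gap"])
R=q2r(s["ee_rot"]).as_matrix();print(R.round(3),"heading",np.degrees(np.arctan2(R[1,2],R[0,2])),"tilt",np.degrees(np.arcsin(-R[2,2])))
print("up25 in tool",R.T@[0,0,.025])
E
```

```text
4.45 [0.69525974 0.13636536 0.21799828] [ 0.356  0.285 -0.48   2.003 -1.439  0.199  0.174] [-3.9 -0.4  3.6] 0.28543219623225774
[[ 0.554  0.439  0.708]
 [ 0.258 -0.898  0.356]
 [ 0.792 -0.014 -0.611]] heading 26.681262855068656 tilt 37.62724857440991
up25 in tool [ 0.01979676 -0.00035706 -0.01526305]
```

arm_command --steps '[[[0.007, 0, -0.005], [0, 0, 0]], [[0.014, 0, -0.01], [0, 0, 0]], [[0.02, 0, -0.015], [0, 0, 0]], [[0.02, 0, -0.015], [0, 0, 0]], [[0.02, 0, -0.015], [0, 0, 0]]]'

```text
time_s: 4.95
tool_pos: [0.6956, 0.1347, 0.2413]
ee_rot: [-0.105, 0.876, 0.198, 0.428]
ft_force: [-0.5, -0.7, -0.4]
finger_gap: 0.287
```

```bash
cat >> h.py <<'E'
np.set_printoptions(precision=4,suppress=True)
def st():
    s=robot.state();R=q2r(s["ee_rot"]).as_matrix()
    print("t",s["time_s"],"tcp",s["tool_pos"],"G",s["tool_pos"]-.019*R[:,2],"q",s["joint_positions"].round(2),"f",s["ft_force"].round(1),"gap",round(s["finger_gap"],3),"head/tilt/roll",np.degrees([np.arctan2(R[1,2],R[0,2]),np.arcsin(-R[2,2]),R[2,1]]).round(1))
    return s,R
def w(R,*v):
    for x in v: print("world",x,"-> tool",(R.T@np.array(x)).round(4))
E
python3 - <<'E'
from h import *
s,R=st();w(R,(.004,-.06,0),(0,0,.01));
cv2.imwrite("pics/w3.png",robot.grab_frame("wrist"));cv2.imwrite("pics/s3.png",robot.grab_frame("scene")[160:390,190:450])
E
```

```text
t 4.95 tcp [0.6956 0.1347 0.2413] G [0.6822 0.128  0.2529] q [ 0.29  0.24 -0.39  1.98 -1.23  0.25 -0.06] f [-0.5 -0.7 -0.4] gap 0.287 head/tilt/roll [26.5 37.8 -0.8]
world (0.004, -0.06, 0) -> tool [-0.0132  0.0557 -0.0184]
world (0, 0, 0.01) -> tool [ 0.0079 -0.0001 -0.0061]
```

arm_command --steps '[[[-0.003, 0.014, -0.005], [0, 0, 0]], [[-0.007, 0.028, -0.009], [0, 0, 0]], [[-0.01, 0.042, -0.014], [0, 0, 0]], [[-0.013, 0.056, -0.018], [0, 0, 0]], [[-0.018, 0.074, -0.025], [0, 0, 0]], [[-0.018, 0.074, -0.025], [0, 0, 0]], [[-0.018, 0.074, -0.025], [0, 0, 0]]]'

```text
time_s: 5.75
tool_pos: [0.7006, 0.0541, 0.2422]
ee_rot: [-0.105, 0.876, 0.198, 0.428]
ft_force: [-0.5, 0.3, -1.4]
finger_gap: 0.286
```

```bash
python3 - <<'E'
from h import *
s,R=st()
a=robot.grab_frame("scene")[160:390,190:450];b=robot.grab_frame("wrist")
cv2.imwrite("pics/m4.png",np.hstack([cv2.resize(a,None,fx=1.5,fy=1.5),cv2.resize(b,None,fx=.64,fy=345/400)]))
E
```

```text
t 5.75 tcp [0.7006 0.0541 0.2422] G [0.6872 0.0474 0.2538] q [ 0.42  0.25 -0.34  1.95 -1.22  0.4   0.03] f [-0.5  0.3 -1.4] gap 0.286 head/tilt/roll [26.5 37.7 -0.8]
```

View pics/m4.png

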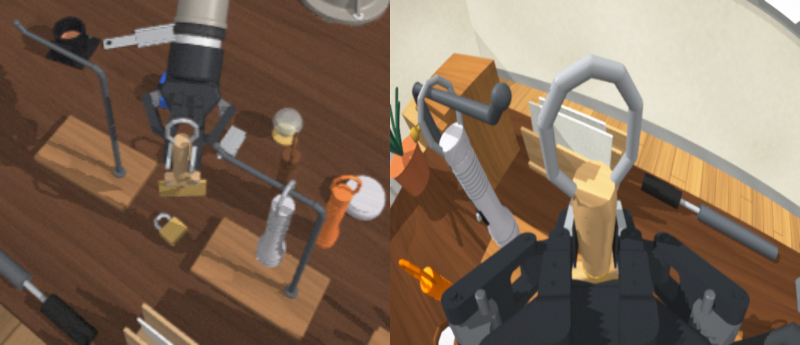

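The scraper is off the hook and held; the scene half shows it at (180,150), clear of the tip at (215,145). The loop looks turned, so I'll measure its yaw from the two views.

```bash
python3 - <<'E'
from h import *
s,R=st();c=robot.calibration("wrist")
m=lambda p:(190+p[0]/1.5,160+p[1]/1.5); v=lambda p:((p[0]-390)/.64,p[1]*400/345)
P=tri([ray("scene",m((200,132))),ray("wrist",v((545,140)),c)]);Q=tri([ray("scene",m((167,134))),ray("wrist",v((637,140)),c)])
T_=tri([ray("scene",m((183,121))),ray("wrist",v((595,57)),c)])
H=tri([ray("scene",m((181,139))),ray("wrist",v((597,172)),c)])
print(P,Q,"yaw line",np.degrees(np.arctan2(*(Q-P)[1::-1])),np.linalg.norm(P-Q),"top",T_,"handle end",H)
A,B=onz("scene",m((160,192)),.15),onz("scene",m((207,183)),.15);print("blade",A,B,np.degrees(np.arctan2(*(A-B)[1::-1])),np.linalg.norm(A-B))
E
```

```text
t 5.85 tcp [0.7001 0.057  0.2423] G [0.6867 0.0502 0.254 ] q [ 0.42  0.25 -0.34  1.95 -1.22  0.4   0.03] f [-0.5  0.  -0.9] gap 0.286 head/tilt/roll [26.8 37.7 -0.9]
[0.677  0.0695 0.3222] [0.701  0.0348 0.3151] yaw line -55.366716912915194 0.042764251675736074 top [0.6901 0.0519 0.3484] handle end [0.6895 0.0496 0.3019]
blade [0.7101 0.0228 0.15  ] [0.656  0.0714 0.15  ] -41.93814158535934 0.07274303727326621
```

```bash
cat >> h.py <<'E'
def turn(G,dh,p0=None,R0=None):
    "keep tilt, yaw by dh deg about world z, grasp point to G"
    s=robot.state();R0=q2r(s["ee_rot"]).as_matrix() if R0 is None else R0;p0=s["tool_pos"] if p0 is None else p0
    R=Ro.from_euler("z",dh,degrees=True).as_matrix()@R0;p=np.array(G)+.019*R[:,2]
    print(G,dh,"shift",(R0.T@(p-p0)).round(3).tolist(),"turn",Ro.from_matrix(R0.T@R).as_rotvec().round(3).tolist())
E
python3 - <<'E'
from h import *
for G,dh in(((.62,.02,.256),0),((.56,-.03,.256),0),((.55,-.12,.256),10),((.55,-.22,.256),18),((.56,-.32,.256),28)): turn(G,dh)
E
```

```text
(0.62, 0.02, 0.256) 0 shift [-0.043, -0.002, -0.059] turn [0.0, 0.0, 0.0]
(0.56, -0.03, 0.256) 0 shift [-0.089, 0.016, -0.119] turn [0.0, 0.0, 0.0]
(0.55, -0.12, 0.256) 10 shift [-0.118, 0.09, -0.159] turn [0.138, -0.003, -0.107]
(0.55, -0.22, 0.256) 18 shift [-0.144, 0.178, -0.195] turn [0.249, -0.005, -0.192]
(0.56, -0.32, 0.256) 28 shift [-0.165, 0.27, -0.224] turn [0.387, -0.007, -0.299]
```

arm_command --steps '[[[-0.022, 0, -0.03], [0, 0, 0]], [[-0.043, -0.002, -0.059], [0, 0, 0]], [[-0.066, 0.007, -0.09], [0, 0, 0]], [[-0.089, 0.016, -0.119], [0, 0, 0]], [[-0.1, 0.045, -0.135], [0.05, -0.001, -0.04]], [[-0.109, 0.065, -0.147], [0.09, -0.002, -0.07]], [[-0.118, 0.09, -0.159], [0.138, -0.003, -0.107]], [[-0.131, 0.134, -0.177], [0.194, -0.004, -0.15]], [[-0.144, 0.178, -0.195], [0.249, -0.005, -0.192]], [[-0.151, 0.209, -0.205], [0.295, -0.006, -0.228]], [[-0.158, 0.24, -0.215], [0.341, -0.006, -0.264]], [[-0.165, 0.27, -0.224], [0.387, -0.007, -0.299]], [[-0.165, 0.27, -0.224], [0.387, -0.007, -0.299]], [[-0.165, 0.27, -0.224], [0.387, -0.007, -0.299]], [[-0.165, 0.27, -0.224], [0.387, -0.007, -0.299]]]'

```text
time_s: 7.35
tool_pos: [0.5692, -0.307, 0.2454]
ee_rot: [-0.207, 0.8, 0.406, 0.39]
ft_force: [-0.6, 0.1, -0.8]
finger_gap: 0.286
```

```bash
python3 - <<'E'
from h import *
st()
turn((.56,-.32,.256),0);turn((.6855,-.315,.256),0);turn((.6855,-.315,.256),55-26.8)
E
```

```text
t 7.35 tcp [ 0.5692 -0.307   0.2454] G [ 0.5605 -0.3193  0.257 ] q [ 0.93  0.66 -0.04  1.3  -0.84  1.54  0.45] f [-0.6  0.1 -0.8] gap 0.286 head/tilt/roll [54.8 37.6 -0.8]
(0.56, -0.32, 0.256) 0 shift [-0.001, -0.0, -0.0] turn [0.0, 0.0, 0.0]
(0.6855, -0.315, 0.256) 0 shift [0.047, 0.099, 0.061] turn [0.0, 0.0, 0.0]
(0.6855, -0.315, 0.256) 28.2 shift [0.046, 0.092, 0.059] turn [0.39, -0.007, -0.3]
```

arm_command --steps '[[[0.012, 0.024, 0.015], [0.05, 0, -0.04]], [[0.023, 0.048, 0.03], [0.1, 0, -0.08]], [[0.035, 0.071, 0.045], [0.15, -0.002, -0.12]], [[0.047, 0.095, 0.06], [0.207, -0.004, -0.16]], [[0.047, 0.095, 0.06], [0.207, -0.004, -0.16]], [[0.047, 0.095, 0.06], [0.207, -0.004, -0.16]], [[0.047, 0.095, 0.06], [0.207, -0.004, -0.16]]]'

```text
time_s: 8.05
tool_pos: [0.6896, -0.3028, 0.2454]
ee_rot: [-0.255, 0.742, 0.506, 0.36]
ft_force: [0.2, -0.7, -0.3]
finger_gap: 0.29
```

```bash
python3 - <<'E'
from h import *
s,R=st();c=robot.calibration("wrist")
a=robot.grab_frame("scene")[130:360,130:390];b=robot.grab_frame("wrist")
def px(P):
    X=c["R"]@np.array(P)+c["t"];r=np.arctan2(np.hypot(*X[:2]),X[2]);k=c["camera_matrix"];return (np.array([k[0,2],k[1,2]])+k[0,0]*r*X[:2]/np.hypot(*X[:2])).round(0)
print("pred tip",px((.682,-.256,.328)),"bend",px((.669,-.117,.315)),"pred scraper loop pt",px(s["tool_pos"]-.019*R[:,2]+[.003,0,.084]))
cv2.imwrite("pics/m5.png",np.hstack([cv2.resize(a,None,fx=1.5,fy=1.5),cv2.resize(b,None,fx=.64,fy=345/400)]))
E
```

```text
t 8.05 tcp [ 0.6896 -0.3028  0.2454] G [ 0.6843 -0.3169  0.2571] q [ 0.78  1.03 -0.09  0.61 -0.79  1.82  0.26] f [ 0.2 -0.7 -0.3] gap 0.29 head/tilt/roll [69.6 37.7 -0.8]
pred tip [260.  59.] bend [211.  10.] pred scraper loop pt [332. 112.]
```

View pics/m5.png

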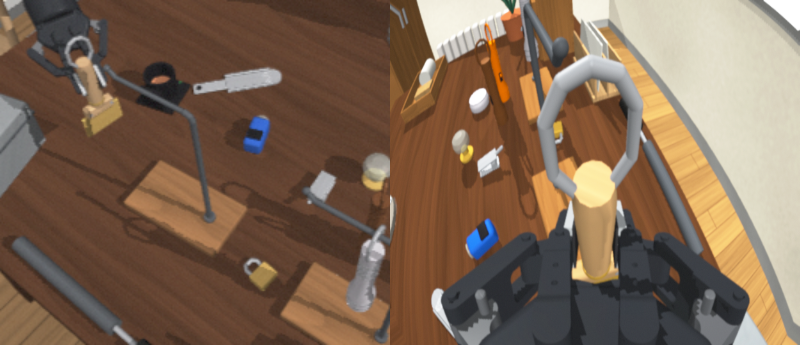

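The wrist half shows the spare tip at orig (262,58), against a predicted (260,59), and the loop centred at about column 316. I'll yaw back a little and hook the loop just inside the tip. Going further would bring the gripper body under the rod.

```bash
python3 - <<'E'
from h import *
for G in((.685,-.315,.254),(.682,-.275,.254),(.6795,-.238,.254)): turn(G,-7.6)
E
```

```text
(0.685, -0.315, 0.254) -7.6 shift [-0.001, 0.002, 0.005] turn [-0.105, 0.002, 0.081]
(0.682, -0.275, 0.254) -7.6 shift [0.021, -0.015, 0.034] turn [-0.105, 0.002, 0.081]
(0.6795, -0.238, 0.254) -7.6 shift [0.041, -0.031, 0.06] turn [-0.105, 0.002, 0.081]
```

arm_command --steps '[[[-0.001, 0.002, 0.005], [-0.105, 0.002, 0.081]], [[-0.001, 0.002, 0.005], [-0.105, 0.002, 0.081]], [[0.01, -0.007, 0.02], [-0.105, 0.002, 0.081]], [[0.021, -0.015, 0.034], [-0.105, 0.002, 0.081]], [[0.026, -0.019, 0.04], [-0.105, 0.002, 0.081]], [[0.031, -0.023, 0.047], [-0.105, 0.002, 0.081]], [[0.036, -0.027, 0.053], [-0.105, 0.002, 0.081]], [[0.041, -0.031, 0.06], [-0.105, 0.002, 0.081]], [[0.041, -0.031, 0.06], [-0.105, 0.002, 0.081]], [[0.041, -0.031, 0.06], [-0.105, 0.002, 0.081]]]'

```text
time_s: 9.15
tool_pos: [0.6874, -0.2248, 0.2404]
ee_rot: [-0.23, 0.774, 0.456, 0.376]
ft_force: [-0.2, -0.3, -0.8]
finger_gap: 0.284
```

```bash
python3 - <<'E'
from h import *
s,R=st();w(R,(0,0,-.024))
a=robot.grab_frame("scene")[130:360,130:390];b=robot.grab_frame("wrist")
cv2.imwrite("pics/m6.png",np.hstack([cv2.resize(a,None,fx=1.5,fy=1.5),cv2.resize(b,None,fx=.64,fy=345/400)]))
E
```

```text
t 9.15 tcp [ 0.6874 -0.2248  0.2404] G [ 0.6803 -0.2381  0.252 ] q [ 0.74  0.78 -0.1   1.09 -0.83  1.51  0.32] f [-0.2 -0.3 -0.8] gap 0.284 head/tilt/roll [62.  37.7 -0.8]
world (0, 0, -0.024) -> tool [-0.019   0.0003  0.0147]
```

View pics/m6.png

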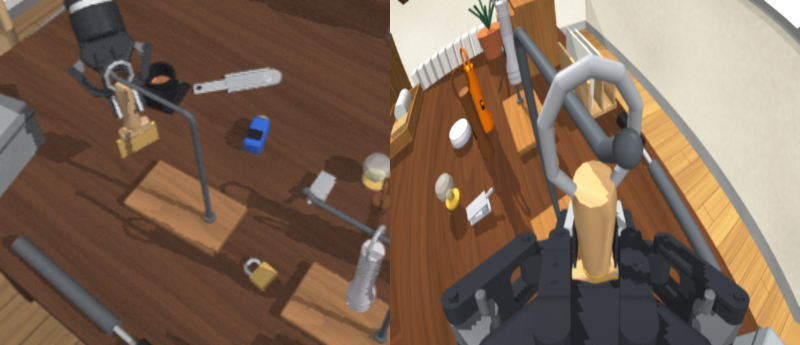

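The ball (627,148) has passed through the loop with no contact force. Lowering onto the arm.

arm_command --steps '[[[-0.005, 0, 0.004], [0, 0, 0]], [[-0.01, 0, 0.007], [0, 0, 0]], [[-0.014, 0, 0.011], [0, 0, 0]], [[-0.018, 0, 0.014], [0, 0, 0]], [[-0.018, 0, 0.014], [0, 0, 0]], [[-0.018, 0, 0.014], [0, 0, 0]]]'

```text
time_s: 9.85
tool_pos: [0.6878, -0.2241, 0.2183]
ee_rot: [-0.23, 0.773, 0.456, 0.377]
ft_force: [1.5, 1.0, 2.1]
finger_gap: 0.285
```

```bash
python3 - <<'E'
from h import *
s,R=st();w(R,(0,0,-.003),(-.001,.01,0))
E
```

```text
t 9.85 tcp [ 0.6878 -0.2241  0.2183] G [ 0.6807 -0.2374  0.2299] q [ 0.74  0.8  -0.1   1.12 -0.83  1.48  0.35] f [1.5 1.  2.1] gap 0.285 head/tilt/roll [61.9 37.6 -0.7]
world (0, 0, -0.003) -> tool [-0.0024  0.      0.0018]
world (-0.001, 0.01, 0) -> tool [ 0.005  -0.0057  0.0066]
```

arm_command --steps '[[[0.003, -0.003, 0.003], [0, 0, 0]], [[0.005, -0.006, 0.007], [0, 0, 0]], [[0.005, -0.006, 0.007], [0, 0, 0]]]'

```text
time_s: 10.15
tool_pos: [0.6858, -0.2119, 0.2184]
ee_rot: [-0.231, 0.772, 0.456, 0.376]
ft_force: [0.9, 2.7, 3.0]
finger_gap: 0.288
```

arm_command --steps '[[[0, 0, 0], [0, 0, 0]], [[0, 0, 0], [0, 0, 0]], [[0, 0, 0], [0, 0, 0]], [[0, 0, 0], [0, 0, 0]], [[0, 0, -0.01], [0, 0, 0]], [[0, 0, -0.03], [0, 0, 0]], [[0, 0, -0.06], [0, 0, 0]], [[0, 0, -0.1], [0, 0, 0]], [[0, 0, -0.13], [0, 0, 0]], [[0, 0, -0.13], [0, 0, 0]]]' --fingers 0.06

```text
time_s: 11.15
tool_pos: [0.6361, -0.3114, 0.2991]
ee_rot: [-0.225, 0.776, 0.454, 0.376]
ft_force: [0.3, -0.5, -0.6]
finger_gap: 0.702
```

```bash
python3 - <<'E'
from h import *
s,R=st()
a=robot.grab_frame("scene")[130:360,130:390];b=robot.grab_frame("wrist")
cv2.imwrite("pics/m7.png",np.hstack([cv2.resize(a,None,fx=1.5,fy=1.5),cv2.resize(b,None,fx=.64,fy=345/400)]))
E
```

```text
t 11.15 tcp [ 0.6361 -0.3114  0.2991] G [ 0.6289 -0.3245  0.3108] q [ 0.86  0.8  -0.07  0.91 -0.81  1.72  0.28] f [ 0.3 -0.5 -0.6] gap 0.702 head/tilt/roll [61.3 38.  -0.5]
```

View pics/m7.png

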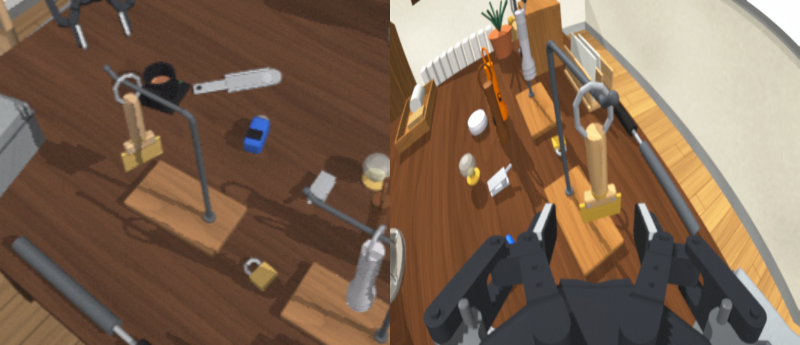

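The scraper hangs on the spare arm by its loop, just inside the tip: scene half (128,85), with the blade at (142,152). Next is the flashlight, going via the robot's side.

```bash
python3 - <<'E'
from h import *
go((.50,-.30,.36),55,38);go((.47,-.10,.38),45,38);go((.50,.05,.36),40,38);go((.58,.12,.299),40,38)
E
```

```text
shift [0.0114, -0.1223, -0.0668] turn [-0.0947, -0.0038, 0.0568]
shift [0.1242, -0.2424, 0.0488] turn [-0.2324, -0.0026, 0.164]
shift [0.197, -0.2867, 0.1765] turn [-0.3013, -0.002, 0.2176]
shift [0.2103, -0.2494, 0.2925] turn [-0.3013, -0.002, 0.2176]
```

arm_command --steps '[[[0.003, -0.04, -0.022], [-0.03, 0, 0.02]], [[0.007, -0.08, -0.044], [-0.06, 0, 0.04]], [[0.011, -0.122, -0.067], [-0.095, -0.004, 0.057]], [[0.04, -0.152, -0.037], [-0.13, -0.003, 0.084]], [[0.068, -0.182, -0.008], [-0.165, -0.003, 0.11]], [[0.096, -0.212, 0.02], [-0.2, -0.003, 0.137]], [[0.124, -0.242, 0.049], [-0.232, -0.003, 0.164]], [[0.15, -0.258, 0.09], [-0.255, -0.002, 0.182]], [[0.173, -0.272, 0.132], [-0.278, -0.002, 0.2]], [[0.197, -0.287, 0.177], [-0.301, -0.002, 0.218]], [[0.202, -0.275, 0.216], [-0.301, -0.002, 0.218]], [[0.206, -0.262, 0.254], [-0.301, -0.002, 0.218]], [[0.21, -0.249, 0.293], [-0.301, -0.002, 0.218]], [[0.21, -0.249, 0.293], [-0.301, -0.002, 0.218]], [[0.21, -0.249, 0.293], [-0.301, -0.002, 0.218]], [[0.21, -0.249, 0.293], [-0.301, -0.002, 0.218]]]' --fingers 0.044

```text
time_s: 12.85
tool_pos: [0.5909, 0.1307, 0.2869]
ee_rot: [-0.151, 0.845, 0.308, 0.411]
ft_force: [0.7, -0.7, 0.5]
finger_gap: 0.513
```

```bash
python3 - <<'E'
from h import *
s,R=st();c=robot.calibration("wrist");f=robot.grab_frame("wrist");cv2.imwrite("pics/w8.png",f)
def px(P):
    X=c["R"]@np.array(P)+c["t"];r=np.arctan2(np.hypot(*X[:2]),X[2]);k=c["camera_matrix"];return (np.array([k[0,2],k[1,2]])+k[0,0]*r*X[:2]/np.hypot(*X[:2])).round(0)
hsv=cv2.cvtColor(f,cv2.COLOR_BGR2HSV);m=((hsv[...,1]<45)&(hsv[...,2]>90)).astype(np.uint8)
for z in(.24,.20,.165,.12):
    u,v=px((.671,.196,z)).astype(int);row=m[v];a=u
    xs=[i for i in range(max(0,u-50),u+50) if row[i]];print(z,(u,v),"silver",min(xs) if xs else None,max(xs) if xs else None,len(xs))
go((.671,.196,.207),40,38)
E
```

```text
t 12.85 tcp [0.5909 0.1307 0.2869] G [0.5795 0.1211 0.2986] q [ 0.59  0.05 -0.5   2.05 -1.12  0.65  0.03] f [ 0.7 -0.7  0.5] gap 0.513 head/tilt/roll [40.2 38.  -0.1]
0.24 (np.int64(323), np.int64(164)) silver 307 340 34
0.2 (np.int64(323), np.int64(194)) silver 309 337 29
0.165 (np.int64(323), np.int64(215)) silver 293 339 29
0.12 (np.int64(323), np.int64(237)) silver 306 372 38
shift [0.0004, 0.0008, 0.15] turn [-0.0008, -0.0002, -0.0002]
```

View pics/w8.png

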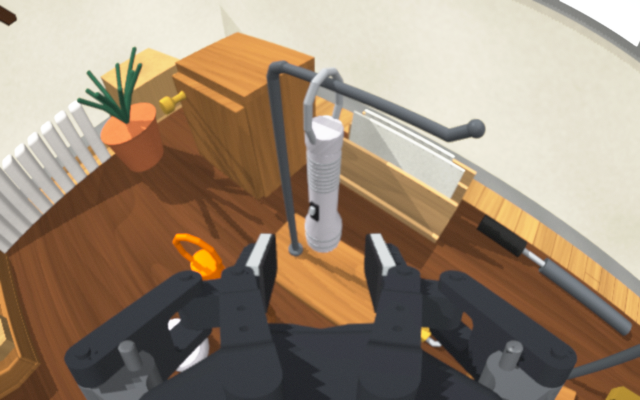

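The flashlight is centred: silver columns 309 to 337 against a predicted 323. Advancing along the tool axis.

arm_command --steps '[[[0, 0.001, 0.025], [0, 0, 0]], [[0, 0.001, 0.05], [0, 0, 0]], [[0, 0.001, 0.075], [0, 0, 0]], [[0, 0.001, 0.1], [0, 0, 0]], [[0, 0.001, 0.12], [0, 0, 0]], [[0, 0.001, 0.137], [0, 0, 0]], [[0, 0.001, 0.15], [0, 0, 0]], [[0, 0.001, 0.15], [0, 0, 0]], [[0, 0.001, 0.15], [0, 0, 0]]]'

```text
time_s: 13.8
tool_pos: [0.6827, 0.205, 0.1953]
ee_rot: [-0.15, 0.845, 0.307, 0.412]
ft_force: [0.1, -0.2, 0.8]
finger_gap: 0.516
```

```bash
python3 - <<'E'
from h import *
s,R=st();go((.671,.196,.207),40,38)
E
```

```text
t 13.8 tcp [0.6827 0.205  0.1953] G [0.6713 0.1954 0.207 ] q [ 0.42  0.39 -0.62  1.96 -1.27  0.27  0.21] f [ 0.1 -0.2  0.8] gap 0.516 head/tilt/roll [40. 38. -0.]
shift [0.0002, -0.0006, 0.0001] turn [-0.0005, -0.0004, -0.0005]
```

Exactly on target. Grip, then lift 20 mm.

arm_command --steps '[[[0, 0, 0], [0, 0, 0]], [[0, 0, 0], [0, 0, 0]], [[0, 0, 0], [0, 0, 0]], [[0, 0, 0], [0, 0, 0]], [[0, 0, 0], [0, 0, 0]], [[0, 0, 0], [0, 0, 0]]]' --fingers 0.0 --force 70

```text
time_s: 14.4
tool_pos: [0.6833, 0.2058, 0.1957]
ee_rot: [-0.151, 0.844, 0.307, 0.412]
ft_force: [-0.4, -2.0, 4.5]
finger_gap: 0.296
```

arm_command --steps '[[[0.006, 0, -0.004], [0, 0, 0]], [[0.011, 0, -0.009], [0, 0, 0]], [[0.017, 0, -0.013], [0, 0, 0]], [[0.017, 0, -0.013], [0, 0, 0]], [[0.017, 0, -0.013], [0, 0, 0]]]'

```text
time_s: 14.9
tool_pos: [0.6815, 0.2067, 0.2145]
ee_rot: [-0.151, 0.845, 0.308, 0.411]
ft_force: [-0.6, 0.0, -3.3]
finger_gap: 0.297
```

```bash
python3 - <<'E'
from h import *
s,R=st();w(R,(.0085,-.13,0))
E
```

```text
t 14.9 tcp [0.6815 0.2067 0.2145] G [0.6701 0.197  0.2262] q [ 0.38  0.35 -0.56  1.94 -1.18  0.32  0.09] f [-0.6  0.  -3.3] gap 0.297 head/tilt/roll [40.3 38.1 -0.1]
world (0.0085, -0.13, 0) -> tool [-0.0475  0.1048 -0.061 ]
```

arm_command --steps '[[[0.003, 0, -0.002], [0, 0, 0]], [[-0.004, 0.015, -0.011], [0, 0, 0]], [[-0.011, 0.03, -0.02], [0, 0, 0]], [[-0.018, 0.045, -0.028], [0, 0, 0]], [[-0.024, 0.06, -0.037], [0, 0, 0]], [[-0.031, 0.075, -0.046], [0, 0, 0]], [[-0.038, 0.09, -0.055], [0, 0, 0]], [[-0.045, 0.105, -0.063], [0, 0, 0]], [[-0.045, 0.105, -0.063], [0, 0, 0]], [[-0.045, 0.105, -0.063], [0, 0, 0]]]'

```text
time_s: 15.9
tool_pos: [0.6908, 0.0764, 0.2189]
ee_rot: [-0.151, 0.845, 0.308, 0.411]
ft_force: [-0.6, 1.3, -3.5]
finger_gap: 0.296
```

```bash
python3 - <<'E'
from h import *
s,R=st()
a=robot.grab_frame("scene")[130:400,130:450];b=robot.grab_frame("top")[90:290,170:460]
cv2.imwrite("pics/m9.png",np.hstack([cv2.resize(a,(400,338)),cv2.resize(b,(400,338))]))
for G,dh in(((.60,.03,.235),0),((.53,-.05,.25),-15),((.50,-.16,.26),-25),((.48,-.28,.26),-35),((.497,-.38,.24),-45)): turn(G,dh)
E
```

```text
t 15.9 tcp [0.6908 0.0764 0.2189] G [0.6794 0.0668 0.2306] q [ 0.57  0.37 -0.47  1.88 -1.1   0.56  0.17] f [-0.6  1.3 -3.5] gap 0.296 head/tilt/roll [40.2 38.  -0.2]
(0.6, 0.03, 0.235) 0 shift [-0.049, -0.021, -0.07] turn [0.0, 0.0, 0.0]
(0.53, -0.05, 0.25) -15 shift [-0.103, -0.002, -0.162] turn [-0.206, 0.001, 0.161]
(0.5, -0.16, 0.26) -25 shift [-0.153, 0.065, -0.243] turn [-0.344, 0.001, 0.268]
(0.48, -0.28, 0.26) -35 shift [-0.211, 0.146, -0.318] turn [-0.482, 0.002, 0.376]
(0.497, -0.38, 0.24) -45 shift [-0.259, 0.235, -0.348] turn [-0.619, 0.002, 0.483]
```

arm_command --steps '[[[-0.024, -0.01, -0.035], [0, 0, 0]], [[-0.049, -0.021, -0.07], [0, 0, 0]], [[-0.067, -0.015, -0.1], [-0.07, 0, 0.054]], [[-0.085, -0.008, -0.13], [-0.14, 0, 0.108]], [[-0.103, -0.002, -0.162], [-0.206, 0.001, 0.161]], [[-0.12, 0.02, -0.19], [-0.252, 0.001, 0.197]], [[-0.137, 0.043, -0.217], [-0.298, 0.001, 0.232]], [[-0.153, 0.065, -0.243], [-0.344, 0.001, 0.268]], [[-0.172, 0.092, -0.268], [-0.39, 0.001, 0.304]], [[-0.191, 0.119, -0.293], [-0.436, 0.002, 0.34]], [[-0.211, 0.146, -0.318], [-0.482, 0.002, 0.376]], [[-0.227, 0.176, -0.328], [-0.528, 0.002, 0.412]], [[-0.243, 0.205, -0.338], [-0.574, 0.002, 0.448]], [[-0.259, 0.235, -0.348], [-0.619, 0.002, 0.483]], [[-0.259, 0.235, -0.348], [-0.619, 0.002, 0.483]], [[-0.259, 0.235, -0.348], [-0.619, 0.002, 0.483]], [[-0.259, 0.235, -0.348], [-0.619, 0.002, 0.483]]]'

```text
time_s: 17.7
tool_pos: [0.5117, -0.3803, 0.229]
ee_rot: [0.017, 0.898, -0.037, 0.439]
ft_force: [-0.4, -0.1, -2.3]
finger_gap: 0.298
```

```bash
python3 - <<'E'
from h import *
s,R=st()
f=robot.grab_frame("scene")[100:260,150:340];t=robot.grab_frame("top")[140:300,340:500];np.save("f10.npy",f)
cv2.imwrite("pics/m10.png",np.hstack([cv2.resize(f,(428,360)),cv2.resize(t,(360,360))]))
turn((.498,-.38,.24),0)
E
```

```text
t 17.7 tcp [ 0.5117 -0.3803  0.229 ] G [ 0.4967 -0.3791  0.2406] q [ 1.1   0.21 -0.15  2.04 -1.27  0.66  0.28] f [-0.4 -0.1 -2.3] gap 0.298 head/tilt/roll [-4.5 37.9 -0.1]
(0.498, -0.38, 0.24) 0 shift [0.0, 0.0, 0.002] turn [0.0, 0.0, 0.0]
```

View pics/m10.png

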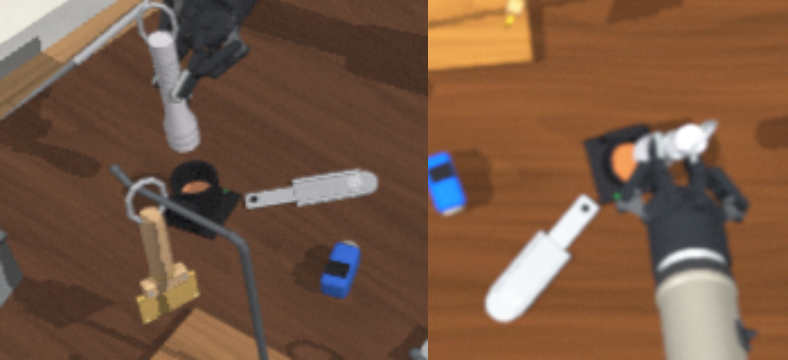

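Twelfth picture: scene half has the flashlight head at (182,135), its tail at (162,42) and the charger mouth at (193,180). The top half has the tail at (690,138). I'll work out the axis offset from these pixels, with no more pictures.

```bash
python3 - <<'E'
from h import *
m=lambda p:(150+p[0]/2.25,100+p[1]/2.25)
t=lambda p:(340+(p[0]-428)/2.25,140+p[1]/2.25)
print("tail",tri([ray("scene",m((161,41))),ray("top",t((690,138)))]),"pred tail z",.2406+.068)
print("tail scene@.309",onz("scene",m((161,41)),.309),"top@.309",onz("top",t((690,138)),.309))
print("head mid scene@.158",onz("scene",m((181,127)),.158),"lens scene@.1406",onz("scene",m((184,141)),.1406))
print("rim scene@.069",onz("scene",m((193,181)),.069),"floor scene@.035",onz("scene",m((196,188)),.035))
print("top foot recheck", onz("top",t((624,163)),.035))
# project predicted features into the scene for comparison
c=robot.calibration("scene")
def pm(P):
    X=c["R"]@np.array(P)+c["t"];u=c["camera_matrix"]@X;u=u[:2]/u[2];return ((u-[150,100])*2.25).round(0)
for n,P in dict(rim=(.498,-.38,.069),lens=(.498,-.38,.1406),tail=(.498,-.38,.309),rodtip=(.682,-.256,.328)).items():print(n,pm(P))
E
```

```text
tail [ 0.5019 -0.3809  0.2991] pred tail z 0.3086
tail scene@.309 [ 0.5093 -0.3709  0.309 ] top@.309 [ 0.5011 -0.3783  0.309 ]
head mid scene@.158 [ 0.5009 -0.3815  0.158 ] lens scene@.1406 [ 0.5061 -0.3751  0.1406]
rim scene@.069 [ 0.5096 -0.3709  0.069 ] floor scene@.035 [ 0.4977 -0.3835  0.035 ]
top foot recheck [ 0.4966 -0.3725  0.035 ]
rim [194. 173.]
lens [186. 136.]
tail [162.  33.]
rodtip [116. 165.]
```

The scene offsets are the same for tail, lens and rim (about +7 px in rows), so the flashlight is upright and centred over the well within about 3 mm. Lowering 95 mm first.

```bash
python3 - <<'E'
from h import *
s,R=st();w(R,(.001,-.001,-.05),(.001,-.001,-.095))
E
```

```text
t 17.8 tcp [ 0.5113 -0.381   0.2292] G [ 0.4964 -0.3798  0.2409] q [ 1.1   0.21 -0.15  2.04 -1.27  0.66  0.28] f [-0.2  0.4 -2.7] gap 0.294 head/tilt/roll [-4.7 37.9 -0.1]
world (0.001, -0.001, -0.05) -> tool [-0.0388  0.001   0.0316]
world (0.001, -0.001, -0.095) -> tool [-0.0743  0.0011  0.0592]
```

arm_command --steps '[[[-0.013, 0.001, 0.011], [0, 0, 0]], [[-0.026, 0.001, 0.021], [0, 0, 0]], [[-0.039, 0.001, 0.032], [0, 0, 0]], [[-0.046, 0.001, 0.037], [0, 0, 0]], [[-0.053, 0.001, 0.043], [0, 0, 0]], [[-0.06, 0.001, 0.048], [0, 0, 0]], [[-0.067, 0.001, 0.054], [0, 0, 0]], [[-0.074, 0.001, 0.059], [0, 0, 0]], [[-0.074, 0.001, 0.059], [0, 0, 0]], [[-0.074, 0.001, 0.059], [0, 0, 0]]]'

```text
time_s: 18.8
tool_pos: [0.5115, -0.3841, 0.1347]
ee_rot: [0.018, 0.898, -0.039, 0.439]
ft_force: [0.7, -0.5, -2.5]
finger_gap: 0.298
```

```bash
python3 - <<'E'
from h import *
s,R=st();w(R,(0,0,-.01))
E
```

```text
t 18.8 tcp [ 0.5115 -0.3841  0.1347] G [ 0.4966 -0.3828  0.1464] q [ 1.56  0.47 -0.72  2.1  -1.43  0.38  0.64] f [ 0.7 -0.5 -2.5] gap 0.298 head/tilt/roll [-4.9 37.9 -0.1]
world (0, 0, -0.01) -> tool [-0.0079  0.      0.0061]
```

```bash
python3 - <<'E'
from h import *
turn((.498,-.380,.1455),12);turn((.498,-.380,.141),20);turn((.498,-.380,.1355),20)
E
```

```text
(0.498, -0.38, 0.1455) 12 shift [-0.0, -0.006, 0.001] turn [0.165, -0.0, -0.129]
(0.498, -0.38, 0.141) 20 shift [-0.004, -0.008, 0.004] turn [0.275, -0.001, -0.215]
(0.498, -0.38, 0.1355) 20 shift [-0.008, -0.008, 0.007] turn [0.275, -0.001, -0.215]
```

arm_command --steps '[[[0, -0.003, 0], [0.08, 0, -0.065]], [[0, -0.006, 0.001], [0.165, 0, -0.129]], [[-0.002, -0.007, 0.003], [0.22, 0, -0.172]], [[-0.004, -0.008, 0.004], [0.275, -0.001, -0.215]], [[-0.005, -0.008, 0.005], [0.275, -0.001, -0.215]], [[-0.007, -0.008, 0.006], [0.275, -0.001, -0.215]], [[-0.007, -0.008, 0.006], [0.275, -0.001, -0.215]], [[-0.007, -0.008, 0.006], [0.275, -0.001, -0.215]]]'

```text
time_s: 19.6
tool_pos: [0.5128, -0.3746, 0.1253]
ee_rot: [-0.059, 0.891, 0.118, 0.435]
ft_force: [0.3, 0.1, -3.1]
finger_gap: 0.291
```

```bash
python3 - <<'E'
from h import *
s,R=st();w(R,(0,0,-.002),(0,0,-.004))
E
```

```text
t 19.6 tcp [ 0.5128 -0.3746  0.1253] G [ 0.4984 -0.3786  0.137 ] q [ 1.49  0.59 -0.58  1.89 -0.96  0.71  0.47] f [ 0.3  0.1 -3.1] gap 0.291 head/tilt/roll [15.2 38.  -0.1]
world (0, 0, -0.002) -> tool [-0.0016  0.      0.0012]
world (0, 0, -0.004) -> tool [-0.0032  0.      0.0025]
```

Still carrying its full weight, so it hasn't touched yet. Creeping down in small steps.

arm_command --steps '[[[-0.001, 0, 0.001], [0, 0, 0]], [[-0.002, 0, 0.001], [0, 0, 0]], [[-0.002, 0, 0.001], [0, 0, 0]]]'

```text
time_s: 19.9
tool_pos: [0.5129, -0.3754, 0.1238]
ee_rot: [-0.059, 0.891, 0.118, 0.435]
ft_force: [-0.0, 0.7, 0.6]
finger_gap: 0.297
```

arm_command --steps '[[[-0.001, 0, 0.001], [0, 0, 0]], [[-0.002, 0, 0.001], [0, 0, 0]], [[-0.002, 0, 0.001], [0, 0, 0]]]'

```text
time_s: 20.2
tool_pos: [0.5135, -0.3754, 0.1237]
ee_rot: [-0.059, 0.89, 0.119, 0.437]
ft_force: [-3.3, 1.7, 8.9]
finger_gap: 0.294
```

Contact came at exactly the predicted floor height. I'll relax the push, open and back off.

arm_command --steps '[[[0.002, 0, -0.001], [0, 0, 0]], [[0.002, 0, -0.001], [0, 0, 0]]]'

```text
time_s: 20.4
tool_pos: [0.5129, -0.3759, 0.1238]
ee_rot: [-0.058, 0.891, 0.118, 0.435]
ft_force: [0.1, 1.4, 2.6]
finger_gap: 0.296
```

arm_command --steps '[[[0, 0, 0], [0, 0, 0]], [[0, 0, 0], [0, 0, 0]], [[0, 0, 0], [0, 0, 0]], [[0, 0, 0], [0, 0, 0]], [[0, 0, 0], [0, 0, 0]], [[0, 0, -0.01], [0, 0, 0]], [[0, 0, -0.025], [0, 0, 0]], [[0, 0, -0.05], [0, 0, 0]], [[0, 0, -0.08], [0, 0, 0]], [[0, 0, -0.12], [0, 0, 0]], [[0, 0, -0.16], [0, 0, 0]], [[0, 0, -0.16], [0, 0, 0]], [[0, 0, -0.16], [0, 0, 0]]]' --fingers 0.06

```text
time_s: 21.7
tool_pos: [0.3896, -0.4102, 0.222]
ee_rot: [-0.057, 0.891, 0.117, 0.434]
ft_force: [-0.1, 1.2, -0.5]
finger_gap: 0.704
```

```bash
python3 - <<'E'
from h import *
s,R=st();c=robot.calibration("wrist");f=robot.grab_frame("wrist");g=robot.grab_frame("scene");g0=cv2.imread("pics/scene0.png")
cw=c;cs=robot.calibration("scene")
def px(P):
    X=c["R"]@np.array(P)+c["t"];r=np.arctan2(np.hypot(*X[:2]),X[2]);k=c["camera_matrix"];return (np.array([k[0,2],k[1,2]])+k[0,0]*r*X[:2]/np.hypot(*X[:2]))
hsv=cv2.cvtColor(f,cv2.COLOR_BGR2HSV);m=((hsv[...,1]<45)&(hsv[...,2]>90))
for z in(.19,.17,.15,.13,.10):
    u,v=px((.498,-.38,z)).round().astype(int);xs=[i for i in range(max(0,u-45),min(639,u+45)) if m[v,i]];print("wrist z",z,(u,v),"silver",(min(xs),max(xs),len(xs)) if xs else None)
# scene: silver blob near expected axis, and the tail-cap top row
k=cs["camera_matrix"]
for z in(.07,.12,.17,.203,.25):
    u=k@(cs["R"]@np.array([.498,-.38,z])+cs["t"]);u=(u[:2]/u[2]).round().astype(int);h=cv2.cvtColor(g,cv2.COLOR_BGR2HSV)[u[1]+3]
    xs=[i for i in range(u[0]-14,u[0]+15) if h[i,1]<50 and h[i,2]>100];print("scene z",z,u,(min(xs),max(xs)) if xs else None)
# bystanders: change in scene picture
d=(cv2.absdiff(g,g0).max(2)>40).astype(np.uint8);d=cv2.morphologyEx(d,cv2.MORPH_OPEN,np.ones((3,3)))
n,_,b,cen=cv2.connectedComponentsWithStats(d);print([(x.tolist(),q.round().tolist()) for x,q in zip(b[1:],cen[1:]) if x[4]>25])
E
```

```text
t 21.7 tcp [ 0.3896 -0.4102  0.222 ] G [ 0.3751 -0.4141  0.2337] q [ 1.71  0.39 -0.51  1.84 -0.85  1.07  0.41] f [-0.1  1.2 -0.5] gap 0.704 head/tilt/roll [14.9 38.   0. ]
wrist z 0.19 (np.int64(320), np.int64(143)) silver (301, 334, 34)
wrist z 0.17 (np.int64(320), np.int64(160)) silver (302, 334, 33)
wrist z 0.15 (np.int64(320), np.int64(175)) silver (303, 333, 31)
wrist z 0.13 (np.int64(320), np.int64(189)) silver (304, 332, 29)
wrist z 0.1 (np.int64(320), np.int64(207)) silver (304, 332, 24)
scene z 0.07 [236 177] (229, 242)
scene z 0.12 [234 165] (228, 237)
scene z 0.17 [231 153] (225, 235)
scene z 0.203 [229 145] (221, 233)
scene z 0.25 [226 132] (221, 232)
[([256, 0, 53, 50, 1227], [277.0, 21.0]), ([415, 0, 32, 14, 364], [430.0, 6.0]), ([461, 0, 36, 41, 705], [476.0, 18.0]), ([581, 0, 31, 22, 466], [596.0, 8.0]), ([613, 0, 27, 33, 565], [629.0, 11.0]), ([479, 4, 42, 44, 463], [497.0, 29.0]), ([415, 13, 35, 66, 1508], [431.0, 41.0]), ([453, 39, 8, 14, 71], [456.0, 46.0]), ([255, 50, 20, 10, 84], [264.0, 54.0]), ([461, 56, 21, 21, 194], [470.0, 65.0]), ([432, 58, 31, 45, 576], [
[... 228 characters left out ...]
 12, 36], [440.0, 102.0]), ([235, 99, 5, 11, 33], [237.0, 104.0]), ([256, 104, 6, 14, 52], [258.0, 111.0]), ([128, 130, 10, 19, 96], [132.0, 139.0]), ([221, 142, 22, 44, 485], [232.0, 164.0]), ([100, 150, 13, 14, 97], [107.0, 156.0]), ([588, 154, 52, 70, 1464], [621.0, 186.0]), ([289, 176, 28, 12, 239], [303.0, 181.0]), ([211, 179, 9, 4, 29], [215.0, 180.0]), ([206, 184, 32, 53, 441], [224.0, 214.0]), ([151, 210, 9, 15, 60], [155.0, 217.0]), ([211, 223, 10, 20, 145], [216.0, 233.0]), ([342, 264, 15, 35, 310], [349.0, 283.0]), ([381, 280, 6, 6, 29], [384.0, 283.0]), ([256, 287, 22, 12, 129], [268.0, 292.0]), ([362, 287, 25, 51, 745], [374.0, 313.0]), ([299, 308, 15, 11, 110], [306.0, 313.0])]
```

```bash
python3 -c "
from bench import robot
print(robot.finish_job())"
```

```text
the job is handed in; nothing more can be done
None
```

The scraper now hangs by its loop on the spare stand, and the flashlight stands lens down in its charger. I handed the job in at about 22 s of the 72 s allowed.

- **Scraper:** It turned about 50° when I gripped it, so the loop went over the spare tip about 20° off square. I hung it near the tip end of the level arm. A later scene picture showed it still hanging there.
- **Flashlight:** I lifted it off over the tip, carried it round and lowered it in small steps. It touched at the predicted floor height with about 9 N, and I eased that off before opening the fingers.
- **Last checks:** After I backed off, the wrist and scene views both showed the flashlight upright on the charger's axis, within about 3 mm. The gripper was clear of everything.
- **Bystanders:** I checked these only by comparing the first and last scene pictures. Small changes showed near the shoehorn and padlock. I took them for shadows, since both were still in place in earlier mid-job pictures. I did not view a final picture.
- **Disagreements:** The scene camera read about 3 px off the top camera throughout. I allowed for it by comparing positions within one view.

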